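# Gauge a battery cell with the thumbwheel jaw

### The arm

A 7-joint arm with a two-finger parallel gripper is mounted at the origin on the work surface. World frame = base frame: x ahead of the robot, y to its left, z up, the work surface at z = 0. Lengths are in m, angles in rad, forces in N, time in s.
With the tool pointing down it reaches from about 0.425 to 0.875 m from the base axis. Payload 4.7 kg.
Tool frame: the origin (TCP) lies between the finger pads; the fingertips stand manip.tcp_to_tips ahead of it and the grasp point (between the pads) lies 8 mm behind it (manip.tcp_to_tips is the distance from the TCP to the fingertips, in m); z points along the fingers, y is the line along which they close (so a half turn about z gives the same grasp; the last joint's range is limited). The gripper opens to 87 mm and grips with 3 to 60 N. Pads are 19 mm wide; open, the fingers measure 117 mm over their backs; the gripper's body (75 mm by 190 mm) begins 51 mm behind the grasp point.
Start: joints at [1.124, 0.321, -0.07, 1.45, 0.023, 1.371, -0.057], TCP at [0.289, -0.582, 0.234] pointing down, gripper open.
Joint ranges: [-2.86, 2.86], [-0.3, 2.09], [-1.38, 1.24], [0.06, 2.45], [-1.56, 4.7], [0.09, 2.05], [-2.69, 2.69]. Speed limits (rad/s): [2.57, 2.57, 3.14, 3.14, 3.14, 3.14, 3.14].

### API

Orientations are given as [roll, pitch, yaw] about the fixed x, y, z axes, in that order (R = Rz(yaw) Ry(pitch) Rx(roll)).
In Python, from plant import manip gives the robot as it stands.
- The arm moves only by the shell command python3 -m handwheel 'ROWS' [OPENING] [FORCE]. ROWS is JSON, a list of rows, each a list of 4 numbers: the shift along the tool's x, y, z in m, then the turn about the tool's z in units of 6 degrees (1.0 is 6 degrees). In form: [[x, y, z, turn], ...]. A call has exactly 5 rows; each row is the pose to reach, as a shift and turn from the pose commanded when the call began, along the tool's axes at that moment; what a row does not reach only later rows make up. A row lasts 1/12 s, in which the tool goes at most 41.7 mm and 7.16 degrees, less where a joint would pass 70% of its speed; a pose out of reach is approached as far as the arm can. A call with a gripper value outside its range is refused whole. OPENING is the finger opening in m, from 0 to 0.087, set as the call begins (- or left out, the last holds). The fingers move at their own pace and stop on an object; FORCE is the grip in N (left out, the last holds). Time passes only in rows, so rows that repeat a pose let the fingers close, or fill a call up. It gives the time, the measured TCP pose, the force, the opening and the grip force at its end, in the units of the state.
- manip.observe(): the state, without advancing time (a new reading comes with each control period).
- manip.snapshot(name): name is "scene" or "top" or "wrist"; returns the picture (384x512x3 uint8, blue, green, red); there is no depth.
- manip.camera_info(name): a dict with "fx", "fy", "cx", "cy" (pixels), "eye" and "rotation" of the camera in the world. Camera axes: x right, y down, z forward; pixel columns grow to the right and rows downward; lengths in m; the calibration is good to about 2 mm. A picture is of the moment at which its call begins: read the wrist's pose just before it. camera_info takes no time and is no camera call; for the wrist camera it gives the pose at the moment of the call.
- manip.job_done(): hands the job in; it is judged then, once.
The state is a dict: "t": time; "joint_pos": joint angles; "joint_vel": joint speeds; "joint_torque": joint torques, N m; "ee_pos": TCP position; "eef_rot": TCP orientation; "contact_force": force on the tool from outside, world axes, zero at the start; "wrist_torque": the same for the moment, N m; "width": opening from 0.0 (shut) to 1.0 (fully open); "gripper_force": force on a finger pad.
Only numpy, scipy, OpenCV 4.12 (cv2) and the standard library are available. Lean on these libraries where they do the work, as an engineer would, in place of code of your own. Each camera call takes 0.05 s, during which the arm holds its last target. There are 200 camera calls.

### The job

Take the fat battery cell out of the black rack and stand it upright in the channel of the cell gauge, between the fixed anvil and the sliding jaw. Let go of it, then roll the recessed thumbwheel with a fingertip until the jaw has closed on the cell and clamps it against the anvil with no gap. Do not push the jaw itself, and leave the slim cells, the disc drive and the screwdriver where they are.

Things in the scene. Friction and masses are not known exactly. Their poses are not given: they have to be found in the camera images.
- gauge: Bench gauge for battery cells, fixed to the table: aluminium base plate 130 (x) x 250 (y) x 20 mm, on its +y half a grey console with the thumbwheel, on its -y half a channel along y for the cell. Origin: centre of its underside; x points away from its front, y to its left, z up.
- seat (a point): Where the middle of the cell's underside should stand: on the channel floor (top of the base plate), 25 mm from the anvil's face, midway between the channel's side rails. The rails are 34 mm apart, 12 mm wide and rise 12 mm above the floor. In the gauge's frame x -20, y -60, z 20 mm; axes as the gauge.
- anvil (a point): Foot of the anvil's face, on the channel floor (gauge frame x -20, y -85, z 20 mm). The fixed steel anvil closes the channel's -y end: 26 mm wide in x, 14 mm thick, 45 mm tall above the floor, facing +y and the sliding jaw.
- console (a point): Centre of the grey console's flat top (gauge frame x 0, y 63, z 75 mm). The console is 110 (x) x 118 (y) mm; the wheel's slot is in its top.
- readout (a point): Middle of the lower front edge of the black readout head that overhangs the console (gauge frame x -8, y 75, z 130 mm). The head reaches 63 mm back (+x), 45 mm to either side and 36 mm up; a pillar at its back carries it. It bars a tool pointing straight down on the wheel: come from the front with the tool leaning back, fingertips forward and down, some 30 to 45 degrees from vertical.
- wheel_top (a point): Highest point of the steel thumbwheel's knurled rim (gauge frame x -20, y 75, z 85 mm), fixed to the gauge. Radius 35 mm, 18 mm wide, axle along gauge x: drag the rim along gauge y. Only its top 10 mm (49 mm long) stands out of the console. It does not give when pressed. Turning takes about 1.2 N at the rim: press lightly (5 N or so) and drag.
- wheel (a joint): Turn of the thumbwheel, rad. It grows when the top of the rim is dragged towards the gauge's -y (towards the channel). It stays where it is left.
- jaw (a joint): Travel of the sliding jaw along the channel, m. 0 is fully open (62 mm between jaw and anvil); it grows as the jaw moves towards the anvil: the gap is 0.062 minus this value. Geared to the wheel: 15 mm per rad, so the jaw moves 0.43 mm per mm of rim, in the same direction as the top of the rim. It starts between 0 and 0.014. On the fat cell it stops at about 0.036.
- jaw_face (a point): The sliding steel jaw: plate 26 mm wide (x), 12 mm thick (y), 42 mm tall, standing from 1 to 43 mm above the base plate. The point lies on its face towards the anvil, mid-width, 20 mm above the channel floor; axes as the gauge.
- fat_cell: The fat grey cylindrical battery cell, 26 mm diameter, 65 mm tall (the last 1.5 mm is a small steel button), 92 g. Origin at the centre of its underside, z along it. It starts upright in the end hole of the rack, sunk 24 mm, with 41 mm standing out.
- rack: Black plastic rack block on the table, fixed, 55 (x) x 170 (y) x 32 mm high; origin at the centre of its underside. Holes 24 mm deep in a row along its y: y = +55 mm holds the fat cell (28 mm hole), y = 0 and y = -50 mm hold the slim cells (20 mm holes).
- slim_cell_a: Slim grey cell, 18 mm diameter, 65 mm tall, in the rack's middle hole; bystander. Origin at the centre of its underside.
- slim_cell_b: Slim grey cell, 18 mm diameter, 65 mm tall, in the rack's other end hole; bystander. Origin at the centre of its underside.
- disc_drive: Flat laptop disc drive, about 132 x 124 x 13 mm, lying on the blue mat; bystander. Origin at the centre of its underside.
- screwdriver: Screwdriver 170 mm long, lying on the mat along its x, handle to -x; bystander. Origin about the middle of its underside.

How it is judged:
By the outcome, as a careful person would: the job done as asked, in the order asked, and still so for the second after the job is handed in, with the robot touching nothing.
It also fails if it takes over 61 s, if anything falls off the work surface, if the arm or the gripper's body presses on something with over 40 N, if the wrist force passes 120 N, or if a joint passes its speed limit or range.

## Working session

There is one attempt and no reset: what is moved stays moved. The work goes in short steps, Python scripts to look and compute and a shell command to move; the robot and the scene stay as the last step left them, time stands still between calls to the robot, and variables do not carry over. Pictures are saved under pics/ and viewed, at most 10 in all, crops included, and the job is handed in when it is done.

```bash
mkdir -p pics; ls; cat > h.py <<'E'
from plant import manip
import numpy as np, cv2
from scipy.spatial.transform import Rotation as R
def ray(name,u,v):
    c=manip.camera_info(name);d=np.array(c["rotation"])@[(u-c["cx"])/c["fx"],(v-c["cy"])/c["fy"],1]
    return np.array(c["eye"]),d
def onz(name,u,v,z):
    e,d=ray(name,u,v);return e+d*(z-e[2])/d[2]
def proj(name,p):
    c=manip.camera_info(name);q=np.array(c["rotation"]).T@(np.array(p)-c["eye"])
    return q[0]/q[2]*c["fx"]+c["cx"],q[1]/q[2]*c["fy"]+c["cy"]
def tool(p):
    s=manip.observe();return R.from_euler("xyz",s["eef_rot"]).inv().apply(np.array(p)-s["ee_pos"])
E
python3 - <<'E'
from h import *
print(manip.observe(), manip.tcp_to_tips)
for n in("scene","top"):
    im=manip.snapshot(n);cv2.imwrite(f"pics/{n}0.png",im);c=manip.camera_info(n);print(n,c["fx"],c["eye"],np.round(c["rotation"],3).tolist())
E
```

```text
pics
{'t': 0.0, 'joint_pos': array([ 1.12409898,  0.32181153, -0.07008649,  1.45164937,  0.02258948,
        1.37078501, -0.05690855]), 'joint_vel': array([-0.00037631, -0.00045695,  0.00025614,  0.00129989, -0.00130508,
       -0.00021245,  0.00200728]), 'joint_torque': array([-6.54580867e-05, -4.91294789e+01, -4.04130695e-01, -3.12522089e+01,
       -6.39413833e-02,  4.38973715e-02,  1.72577943e-04]), 'ee_pos': array([ 0.28876118, -0.58175952,  0.23248181]), 'eef_rot': array([-3.13972829e+00,  8.58171030e-05,  4.60818443e-01]), 'contact_force': array([-0.63553029, -0.10531143, -0.28162068]), 'wrist_torque': array([ 0.03153786,  0.01025997, -0.02071877]), 'gripper_force': 0.0, 'width': 0.9998905309853872} 0.011
scene 425.8108162502968 [1.09379981 0.60557939 0.59774483] [-2.104, -0.012, 2.47]
top 415.3484955876781 [ 0.54686451 -0.00411347  1.01009727] [-3.091, -0.023, -1.594]
```

View pics/scene0.png

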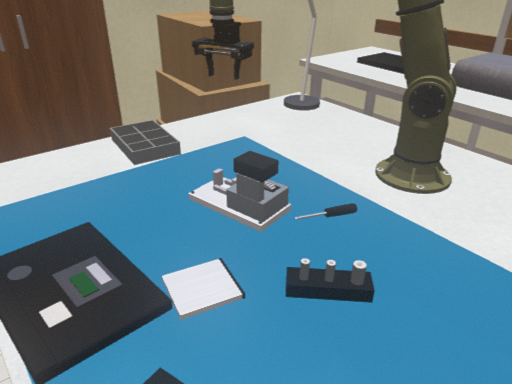

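View pics/top0.png

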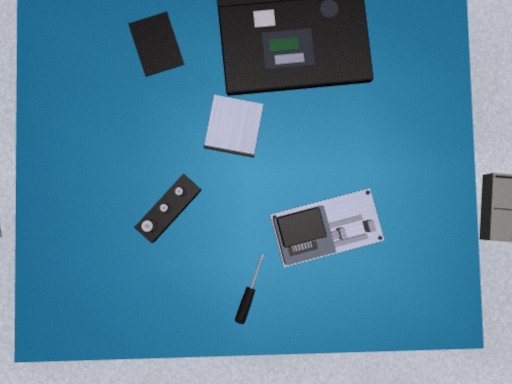

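The scene view shows the gauge in mid-table and the rack in front. In the top view the rack is at about (168,209) with the fat cell at (147,226), the gauge plate's corners are near (271,214), (371,189), (383,238), (284,266), and the wheel slot is at about (301,246).

```bash
sed -i 's/np.array(c\["rotation"\])/R.from_euler("xyz",c["rotation"]).as_matrix()/' h.py
python3 - <<'E'
from h import *
im=cv2.imread("pics/top0.png")
hsv=cv2.cvtColor(im,cv2.COLOR_BGR2HSV)
nb=((hsv[...,1]<110)|(hsv[...,2]<50)).astype(np.uint8)
cs,_=cv2.findContours(nb,cv2.RETR_EXTERNAL,cv2.CHAIN_APPROX_NONE)
for c in cs:
    if 600<cv2.contourArea(c)<9000:
        r=cv2.minAreaRect(c);b=cv2.boxPoints(r)
        print(cv2.contourArea(c),np.round(b).tolist());
        for z in(0,.02,.032): 
            P=np.array([onz("top",*q,z)[:2] for q in b]);print(z,P.mean(0).round(4),np.linalg.norm(P[1]-P[0]).round(4),np.linalg.norm(P[2]-P[1]).round(4),np.degrees(np.arctan2(*(P[1]-P[0])[::-1])).round(1))
for(u,v) in((147,226),(164,208),(179,192)): print(onz("top",u,v,.073))
def crop(n,x,y,w,h,s): return cv2.resize(im[y:y+h,x:x+w],None,fx=s,fy=s,interpolation=cv2.INTER_CUBIC)
a=crop("",260,180,130,95,6);cv2.imwrite("pics/g.png",a)
E
```

```text
5646.5 [[269.0, 214.0], [370.0, 187.0], [384.0, 240.0], [283.0, 268.0]]
0 [ 0.5208 -0.1885] 0.2576 0.1353 -76.2
0.02 [ 0.5213 -0.1848] 0.2525 0.1326 -76.2
0.032 [ 0.5216 -0.1826] 0.2495 0.131 -76.2
1684.0 [[134.0, 227.0], [183.0, 173.0], [201.0, 190.0], [152.0, 243.0]]
0 [0.5754 0.1967] 0.1745 0.0591 -43.1
0.02 [0.5748 0.1927] 0.171 0.0579 -43.1
0.032 [0.5745 0.1903] 0.1689 0.0572 -43.1
2691.0 [[203.0, 147.0], [213.0, 94.0], [264.0, 103.0], [253.0, 157.0]]
0 [0.7754 0.0337] 0.1351 0.1261 -11.6
0.02 [0.7708 0.033 ] 0.1324 0.1236 -11.6
0.032 [0.7681 0.0325] 0.1308 0.1221 -11.6
2097.0 [[128.0, 24.0], [166.0, 11.0], [183.0, 64.0], [146.0, 76.0]]
0 [0.9822 0.2211] 0.0975 0.1394 -71.7
0.02 [0.9736 0.2166] 0.0955 0.1366 -71.7
0.032 [0.9684 0.2139] 0.0944 0.135 -71.7
[0.53431148 0.22834329 0.073     ]
[0.57375192 0.19005161 0.073     ]
[0.60902169 0.1560633  0.073     ]
```

View pics/g.png

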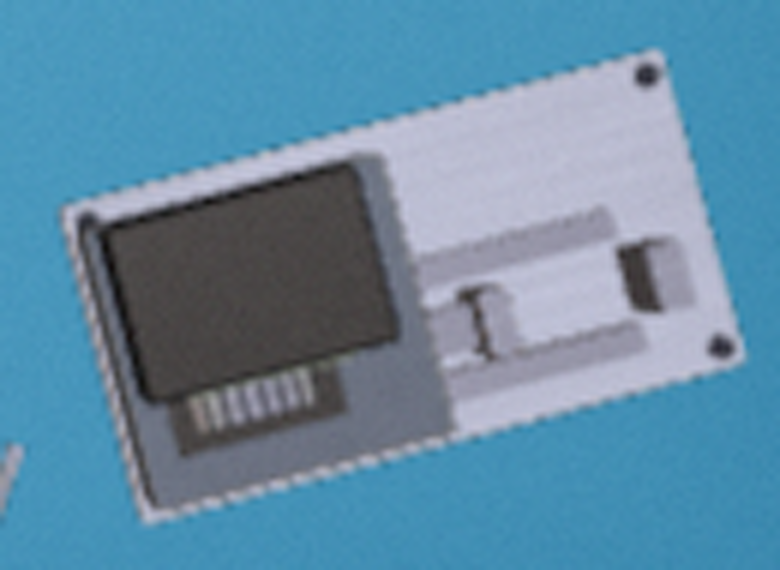

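```bash
cat >> h.py <<'E'
Y=np.radians(13.8);G0=np.array([.5213,-.1848,0]);RG=R.from_euler("z",Y)
def g(x,y,z): return G0+RG.apply(np.array([x,y,z])/1000)
def go(p,yaw=None):
    s=manip.observe();d=tool(p);r=s["eef_rot"]
    print("t %.2f pos %s rot %s F %s w %.4f gf %.1f"%(s["t"],s["ee_pos"].round(4),np.degrees(r).round(1),s["contact_force"].round(1),s["width"]*.087,s["gripper_force"]))
    print("tool delta",d.round(4),"n",np.linalg.norm(d).round(3),"" if yaw is None else "turn %.2f"%(-((yaw-np.degrees(r[2])+180)%360-180)/6))
E
cat > n.py <<'E'
import sys
from h import *
a=list(map(float,sys.argv[1:])); go(a[:3],*a[3:4])
E
python3 - <<'E'
from h import *
for p in((-20,-92,65),(0,63,75),(-20,75,85),(-20,-17,63)):print(p,np.round(proj("top",g(*p)),1), g(*p).round(4), np.round(proj("scene",g(*p)),1))
print("seat",g(-20,-60,20))
E
python3 -m handwheel --help | head -30
python3 -m handwheel '[[0.027,-0.029,0,-1.1],[0.055,-0.058,0,-2.2],[0.082,-0.087,0,-3.3],[0.110,-0.116,0,-4.4],[0.137,-0.145,0,-5.5]]' 0.07 20; python3 n.py .5343 .2281 .2 136.9
```

```text
(-20, -92, 65) [371.2 225.4] [ 0.5238 -0.2789  0.065 ] [217.7 170.6]
(0, 63, 75) [304.3 234.9] [ 0.5063 -0.1236  0.075 ] [257.8 187.4]
(-20, 75, 85) [302.  245.2] [ 0.484  -0.1167  0.085 ] [266.5 182.4]
(-20, -17, 63) [339.6 234. ] [ 0.5059 -0.2061  0.063 ] [238.6 179.3]
seat [ 0.51618932 -0.24783873  0.02      ]
t: 0.52
ee_pos: [0.3474, -0.3893, 0.233]
eef_rot: [-3.141, -0.0, 1.042]
contact_force: [0.7, 0.2, 1.0]
width: 0.811
gripper_force: 0.0
t 0.52 pos [ 0.3474 -0.3893  0.233 ] rot [-180.    -0.    59.7] F [0.7 0.2 1. ] w 0.0706 gf 0.0
tool delta [ 0.6274 -0.1498  0.0332] n 0.646 turn -12.86invalid input: not JSON, or not a number
```

```bash
python3 -m handwheel '[[0.039,-0.009,0,-1.1],[0.078,-0.018,0,-2.2],[0.117,-0.027,0,-3.3],[0.156,-0.036,0,-4.4],[0.195,-0.045,0,-5.5]]' >/dev/null; python3 n.py .5343 .2281 .2 136.9
```

```text
t 0.93 pos [ 0.4077 -0.1987  0.2333] rot [-180.     0.    92.7] F [ 0.9 -0.8  0.4] w 0.0701 gf 0.0
tool delta [0.4203 0.1467 0.0331] n 0.446 turn -7.36
```

```bash
python3 -m handwheel '[[0.037,0.013,0,-1],[0.075,0.026,0,-2],[0.112,0.039,0,-3],[0.150,0.052,0,-4],[0.187,0.065,0,-5]]' >/dev/null; python3 n.py .5343 .2281 .13 136.9
```

```text
t 1.35 pos [ 0.4648 -0.0091  0.2335] rot [-180.     0.   122.7] F [0.8 0.4 0.4] w 0.0701 gf 0.0
tool delta [0.1621 0.1867 0.1033] n 0.268 turn -2.37
```

```bash
python3 -m handwheel '[[0.025,0.029,0.010,-0.8],[0.050,0.058,0.020,-1.6],[0.075,0.087,0.030,-2.37],[0.100,0.116,0.040,-2.37],[0.125,0.145,0.050,-2.37]]' >/dev/null; python3 n.py .5343 .2281 .15 136.9
```

```text
t 1.77 pos [0.5204 0.1736 0.1829] rot [-180.     0.   136.6] F [ 1.2 -0.5  0.8] w 0.0698 gf 0.0
tool delta [0.0274 0.0491 0.0329] n 0.065 turn -0.05
```

```bash
python3 -m handwheel '[[0.014,0.025,0.015,-0.05],[0.027,0.049,0.033,-0.05],[0.0274,0.0491,0.0329,-0.05],[0.0274,0.0491,0.0329,-0.05],[0.0274,0.0491,0.0329,-0.05]]' >/dev/null; python3 n.py .5343 .2281 .049 136.9
python3 - <<'E'
from h import *
im=manip.snapshot("wrist");cv2.imwrite("pics/w1.png",im)
for p in((.5343,.2281,.073),(.5745,.1903,.073)):print(np.round(proj("wrist",p),1))
E
```

```text
t 2.18 pos [0.534  0.2259 0.1504] rot [-179.9    0.   136.9] F [-0.3  0.4  0.9] w 0.0702 gf 0.0
tool delta [0.0013 0.002  0.1014] n 0.101 turn 0.00
[255.7 201.8]
[255.6 256.6]
```

View pics/w1.png

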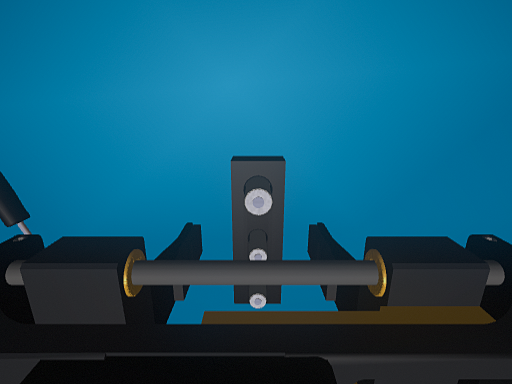

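The wrist view shows the fat cell's top at (258,202), 2 px right of the prediction. I'll correct for that and descend.

```bash
python3 - <<'E'
from h import *
p=onz("wrist",258.2,202,.073);print(p);go([p[0],p[1],.049])
E
```

```text
[0.53597077 0.22956943 0.073     ]
t 2.23 pos [0.5345 0.2252 0.1509] rot [-1.800e+02  1.000e-01  1.368e+02] F [-0.5 -0.5  0.5] w 0.0701 gf 0.0
tool delta [0.002  0.0042 0.1019] n 0.102
```

```bash
python3 -m handwheel '[[0.002,0.003,0.030,0],[0.002,0.003,0.055,0],[0.002,0.003,0.080,0],[0.002,0.003,0.095,0],[0.002,0.003,0.102,0]]' >/dev/null; python3 n.py .535 .229 .049 136.9
python3 -m handwheel '[[0,0,0,0],[0,0,0,0],[0,0,0,0],[0,0,0,0],[0,0,0,0]]' 0.02 25 ; python3 n.py .535 .229 .049 136.9
```

```text
t 2.65 pos [0.5343 0.2273 0.0471] rot [-179.8    0.   136.8] F [ 0.2 -1.1  0.6] w 0.0699 gf 0.0
tool delta [ 0.0006  0.0017 -0.0019] n 0.003 turn -0.02
t: 3.07
ee_pos: [0.5355, 0.2304, 0.0499]
eef_rot: [3.14, 0.001, 2.39]
contact_force: [-0.0, -0.0, 0.0]
width: 0.512
gripper_force: 0.0
t 3.07 pos [0.5355 0.2304 0.0499] rot [1.799e+02 1.000e-01 1.369e+02] F [-0. -0.  0.] w 0.0446 gf 0.0
tool delta [-0.0006 -0.0014  0.0009] n 0.002 turn 0.00
```

Still closing; wait, then lift straight up.

```bash
python3 -m handwheel '[[0,0,0,0],[0,0,0,0],[0,0,0,0],[0,0,0,0],[0,0,0,0]]'; python3 -m handwheel '[[0,0,0,0],[0,0,0,0],[0,0,0,0],[0,0,0,0],[0,0,0,0]]'
```

```text
t: 3.48
ee_pos: [0.5348, 0.2302, 0.0488]
eef_rot: [-3.142, 0.0, 2.39]
contact_force: [-0.4, -0.3, 1.4]
width: 0.288
gripper_force: 25.0
t: 3.9
ee_pos: [0.5348, 0.2302, 0.0488]
eef_rot: [3.142, 0.0, 2.39]
contact_force: [-1.0, -0.3, 2.7]
width: 0.29
gripper_force: 25.0
```

```bash
python3 -m handwheel '[[0,0,-0.015,0],[0,0,-0.040,0],[0,0,-0.080,0],[0,0,-0.120,0],[0,0,-0.160,0]]'; python3 n.py .5162 -.2478 .25 103.8
```

```text
t: 4.32
ee_pos: [0.5339, 0.2301, 0.2095]
eef_rot: [-3.14, -0.001, 2.39]
contact_force: [0.8, -0.4, -1.1]
width: 0.291
gripper_force: 25.0
t 4.32 pos [0.5339 0.2301 0.2095] rot [-1.799e+02 -1.000e-01  1.369e+02] F [ 0.8 -0.4 -1.1] w 0.0253 gf 25.0
tool delta [-0.3132 -0.3613 -0.0404] n 0.48 turn 5.52
```

```bash
python3 -m handwheel '[[-0.025,-0.029,-0.011,0.5],[-0.050,-0.058,-0.022,1],[-0.075,-0.087,-0.033,1.5],[-0.100,-0.116,-0.044,2],[-0.125,-0.145,-0.055,2.5]]' >/dev/null; python3 n.py .5162 -.2478 .26 103.8
```

```text
t 4.73 pos [0.5263 0.0372 0.2638] rot [-180.     0.   121.8] F [ 2.5 -0.2  0.4] w 0.0252 gf 25.0
tool delta [-0.2369 -0.1587  0.0039] n 0.285 turn 3.00
```

```bash
python3 -m handwheel '[[-0.033,-0.022,0,0.5],[-0.066,-0.044,0,1],[-0.099,-0.066,0,1.6],[-0.132,-0.088,0,2.2],[-0.165,-0.110,0,2.8]]' >/dev/null; python3 n.py .5162 -.2478 .15 103.8
```

```text
t 5.15 pos [ 0.5202 -0.1611  0.2633] rot [-180.     0.   104.9] F [ 1.  -0.2 -1.3] w 0.0252 gf 25.0
tool delta [-0.0827 -0.0262  0.1133] n 0.143 turn 0.19
```

```bash
python3 -m handwheel '[[-0.036,-0.011,0,0.19],[-0.072,-0.022,0,0.19],[-0.0825,-0.026,0.010,0.19],[-0.0825,-0.026,0.045,0.19],[-0.0825,-0.026,0.080,0.19]]' >/dev/null; python3 -m handwheel '[[0,0,0.025,0],[0,0,0.033,0],[0,0,0.033,0],[0,0,0.033,0],[0,0,0.033,0]]'>/dev/null; python3 n.py .5162 -.2478 .062 103.8
python3 - <<'E'
from h import *
w=manip.snapshot("wrist");t=manip.snapshot("top");s=manip.snapshot("scene")
cv2.imwrite("pics/p2.png",np.hstack([w[60:360,100:420],cv2.resize(t[185:270,310:395],(300,300),interpolation=2)]))
cv2.imwrite("pics/s2.png",s)
for p in((-20,-85,65),(-20,-22,63),(-20,-60,20)): print(np.round(proj("wrist",g(*p))-np.array([100,60]),1))
c=manip.camera_info("wrist");print(c["eye"],np.degrees(c["rotation"]))
E
```

```text
t 5.98 pos [ 0.5187 -0.2461  0.1527] rot [1.799e+02 1.000e-01 1.040e+02] F [ 0.6 -0.3  0.5] w 0.0254 gf 25.0
tool delta [-0.0009 -0.0031  0.0907] n 0.091 turn 0.03
[151.  166.8]
[150.9 101.2]
[151.3 128.6]
[ 0.49867939 -0.16689949  0.30444372] [162.88511484  -0.18845844  13.92845535]
```

View pics/p2.png

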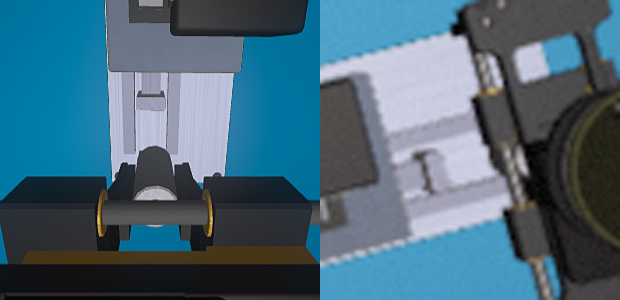

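The crop shows the cell held upright at (154,190), the jaw's top at (151,100) and rails around columns 123–180, so the gauge estimate holds. Next I check the sideways offset, then lower.

```bash
python3 - <<'E'
from h import *
gi=lambda p:(RG.inv().apply(p-G0)*1000).round(1)
print(gi(onz("wrist",254.5,250,.177)), gi(onz("wrist",251.3,160,.032)), gi(onz("wrist",251,160,.063)))
for i in range(3):
    s=manip.observe();print(gi(s["ee_pos"]));manip.snapshot("wrist")
E
python3 -m handwheel '[[0,-0.001,0.010,0],[0,-0.001,0.020,0],[0,-0.001,0.030,0],[0,-0.001,0.035,0],[0,-0.001,0.035,0]]'>/dev/null; python3 n.py .5162 -.2478 .062 103.8
python3 -m handwheel '[[0,0,0,0],[0,0,0,0],[0,0,0,0],[0,0,0,0],[0,0,0,0]]'>/dev/null; python3 n.py .5162 -.2478 .062 103.8
```

```text
[-17.1 -47.8 177. ] [-19.9 -26.5  32. ] [-19.9 -20.9  63. ]
[-17.4 -58.9 152.5]
[-17.7 -58.7 152.2]
[-17.9 -58.6 151.9]
t 6.70 pos [ 0.5149 -0.2454  0.1132] rot [-179.8   -0.2  104. ] F [-1.2 -0.2 -0.8] w 0.0254 gf 25.0
tool delta [-0.0028  0.0008  0.0512] n 0.051 turn 0.03
t 7.12 pos [ 0.5166 -0.2461  0.1161] rot [180.   0. 104.] F [-0.3  0.3 -0.6] w 0.0256 gf 25.0
tool delta [-0.0015 -0.0008  0.0541] n 0.054 turn 0.03
```

```bash
python3 -m handwheel '[[-0.0015,-0.001,0.010,0],[-0.0015,-0.001,0.020,0],[-0.0015,-0.001,0.030,0],[-0.0015,-0.001,0.040,0],[-0.0015,-0.001,0.046,0]]'>/dev/null; python3 -m handwheel '[[0,0,0,0],[0,0,0,0],[0,0,0,0],[0,0,0,0],[0,0,0.000,0]]'>/dev/null;python3 n.py .5162 -.2478 .062 103.8
python3 -m handwheel '[[0,0,0.001,0],[0,0,0.002,0],[0,0,0.003,0],[0,0,0.004,0],[0,0,0.005,0]]'; python3 n.py .5162 -.2478 .062 103.8
```

```text
t 7.95 pos [ 0.5162 -0.2479  0.0703] rot [1.80e+02 1.00e-01 1.04e+02] F [-0.7 -0.2  0.8] w 0.0255 gf 25.0
tool delta [0.0001 0.     0.0083] n 0.008 turn 0.03
t: 8.37
ee_pos: [0.5157, -0.2477, 0.0645]
eef_rot: [-3.142, 0.0, 1.815]
contact_force: [-0.2, 0.3, -1.1]
width: 0.292
gripper_force: 25.0
t 8.37 pos [ 0.5157 -0.2477  0.0645] rot [-180.    0.  104.] F [-0.2  0.3 -1.1] w 0.0254 gf 25.0
tool delta [-0.0003  0.0005  0.0025] n 0.003 turn 0.03
```

```bash
python3 -m handwheel '[[0,0,0.001,0],[0,0,0.0015,0],[0,0,0.002,0],[0,0,0.0025,0],[0,0,0.003,0]]'; python3 -m handwheel '[[0,0,0.0005,0],[0,0,0.001,0],[0,0,0.001,0],[0,0,0.001,0],[0,0,0.001,0]]'
```

```text
t: 8.78
ee_pos: [0.5157, -0.2477, 0.0616]
eef_rot: [3.142, 0.0, 1.815]
contact_force: [-0.3, 0.6, -0.8]
width: 0.295
gripper_force: 25.0
t: 9.2
ee_pos: [0.5158, -0.2477, 0.0608]
eef_rot: [3.142, 0.0, 1.815]
contact_force: [0.2, -0.6, -0.1]
width: 0.29
gripper_force: 25.0
```

```bash
python3 -m handwheel '[[0,0,0.0005,0],[0,0,0.001,0],[0,0,0.001,0],[0,0,0.001,0],[0,0,0.001,0]]'|grep -E "ee_pos|contact"; python3 -m handwheel '[[0,0,0.0005,0],[0,0,0.001,0],[0,0,0.001,0],[0,0,0.001,0],[0,0,0.001,0]]'|grep -E "ee_pos|contact"
```

```text
ee_pos: [0.5158, -0.2479, 0.0607]
contact_force: [-3.0, 0.3, 6.4]
ee_pos: [0.5159, -0.248, 0.0607]
contact_force: [-4.5, 1.3, 12.5]
```

Cell is on the floor. I'll relax 1.5 mm, then release gently.

```bash
python3 -m handwheel '[[0,0,-0.0015,0],[0,0,-0.0015,0],[0,0,-0.0015,0],[0,0,-0.0015,0],[0,0,-0.0015,0]]' - 5|grep contact; python3 -m handwheel '[[0,0,0,0],[0,0,0,0],[0,0,0,0],[0,0,0,0],[0,0,0,0]]' 0.06; python3 -m handwheel '[[0,0,0,0],[0,0,-0.01,0],[0,0,-0.03,0],[0,0,-0.06,0],[0,0,-0.10,0]]'; python3 -m handwheel '[[0,0,-0.04,0],[0,0,-0.08,0],[-0.03,0,-0.10,0],[-0.06,0,-0.10,0],[-0.09,0,-0.1,0]]'
python3 - <<'E'
from h import *
cv2.imwrite("pics/s3.png",manip.snapshot("scene"));w=manip.snapshot("wrist");cv2.imwrite("pics/w3.png",w)
s=cv2.imread("pics/s3.png");cv2.imwrite("pics/p3.png",np.hstack([cv2.resize(s[140:240,175:305],(390,300),interpolation=2),w[0:300,100:420]]))
E
```

```text
contact_force: [-1.5, 0.3, 5.2]
t: 10.87
ee_pos: [0.5155, -0.2476, 0.0598]
eef_rot: [-3.141, -0.0, 1.815]
contact_force: [0.5, -0.0, 0.6]
width: 0.596
gripper_force: 0.0
t: 11.28
ee_pos: [0.5139, -0.2468, 0.1594]
eef_rot: [-3.138, -0.004, 1.815]
contact_force: [0.6, -0.6, -0.3]
width: 0.687
gripper_force: 0.0
t: 11.7
ee_pos: [0.5388, -0.3362, 0.2642]
eef_rot: [3.138, 0.005, 1.816]
contact_force: [-0.2, -0.6, 0.1]
width: 0.69
gripper_force: 0.0
```

View pics/p3.png

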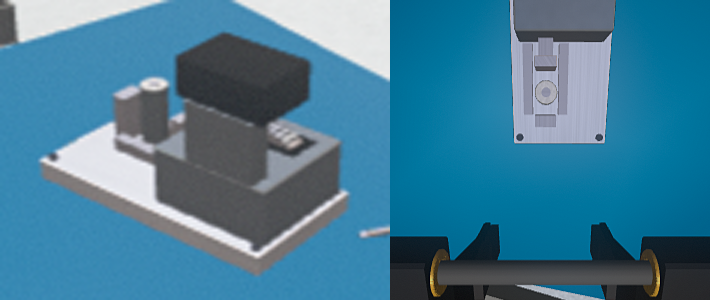

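The cell stands upright in the channel between jaw and anvil (cell top at about (545,92) in the crop, anvil behind it). The rows have no tilt term, so I'll head for the edge of reach along gauge x and see whether the tool leans there.

```bash
python3 -m handwheel '[[0,0,-0.04,1],[0.02,0.015,-0.06,2],[0.05,0.04,-0.06,3],[0.08,0.065,-0.06,4],[0.11,0.09,-0.06,5]]' 0 10; python3 n.py .8 .1965 .3 13.8
```

```text
t: 12.22
ee_pos: [0.5986, -0.2047, 0.3215]
eef_rot: [3.14, -0.0, 1.285]
contact_force: [1.1, 0.3, 0.4]
width: 0.399
gripper_force: 0.0
t 12.22 pos [ 0.5986 -0.2047  0.3215] rot [179.9  -0.   73.6] F [1.1 0.3 0.4] w 0.0347 gf 0.0
tool delta [0.4417 0.0802 0.0217] n 0.449 turn 9.97
```

```bash
python3 -m handwheel '[[0.039,0.007,0,1],[0.078,0.014,0,2],[0.117,0.021,0,3],[0.156,0.028,0,4],[0.195,0.035,0,5]]'>/dev/null; python3 n.py .8 .1965 .3 13.8;  python3 -m handwheel '[[0.030,-0.023,0,1],[0.060,-0.046,0,2],[0.090,-0.069,0,3],[0.120,-0.092,0,4],[0.15,-0.115,0,5]]'>/dev/null; python3 n.py .8 .1965 .3 13.8
```

```text
t 12.63 pos [ 0.6858 -0.0264  0.3209] rot [180.   -0.   43.7] F [ 1.2  0.1 -0.3] w 0.0037 gf 0.0
tool delta [ 0.2366 -0.0822  0.021 ] n 0.251 turn 4.98
t 13.05 pos [0.7132 0.1605 0.3208] rot [-180.    -0.    13.7] F [0.3 0.5 0.1] w 0.0003 gf 0.0
tool delta [ 0.0929 -0.0144  0.0208] n 0.096 turn -0.01
```

```bash
python3 -m handwheel '[[0.04,0,0,0],[0.08,0,0,0],[0.12,0,0,0],[0.16,0,0,0],[0.2,0,0,0]]'; python3 -m handwheel '[[0.04,0,0,0],[0.08,0,0,0],[0.12,0,0,0],[0.12,0,0,0],[0.12,0,0,0]]';python3 -c "
from h import *
print(manip.observe()['joint_pos'].round(3))"
```

```text
t: 13.47
ee_pos: [0.8621, 0.192, 0.3188]
eef_rot: [-3.136, -0.01, 0.24]
contact_force: [2.5, -2.9, 0.1]
width: 0.003
gripper_force: 0.0
t: 13.88
ee_pos: [0.882, 0.2177, 0.2913]
eef_rot: [-3.106, -0.037, 0.256]
contact_force: [0.2, 0.3, -2.1]
width: 0.007
gripper_force: 0.0
[-0.239  1.118 -0.495  0.061  0.445  1.932 -1.598]
```

```bash
python3 -m handwheel '[[0.04,0,0,0],[0.08,0,0,0],[0.12,0,0,0],[0.16,0,0,0],[0.2,0,0,0]]'|head -3; python3 -m handwheel '[[-0.04,0,0,0],[-0.08,0,0,0],[-0.12,0,0,0],[-0.16,0,0,0],[-0.2,0,0,0]]'|head -3;python3 -c "
from h import *
print(manip.observe()['joint_pos'].round(3))"
```

```text
t: 14.3
ee_pos: [0.9133, 0.2117, 0.2616]
eef_rot: [-3.137, -0.08, 0.239]
t: 14.72
ee_pos: [0.7985, 0.1847, 0.2537]
eef_rot: [-3.137, -0.08, 0.24]
[-0.527  0.673  0.515  0.982 -0.327  1.476 -1.435]
```

Overreaching tilts the tool in the right direction, and the tilt persists. I'll ratchet it out to about 30–35°.

```bash
python3 -m handwheel '[[0.04,0,-0.01,0],[0.08,0,-0.02,0],[0.12,0,-0.03,0],[0.16,0,-0.04,0],[0.2,0,-0.05,0]]'|head -3; python3 -m handwheel '[[0.2,0,-0.1,0],[0.2,0,-0.1,0],[0.2,0,-0.1,0],[0.2,0,-0.1,0],[0.2,0,-0.1,0]]'|head -3; python3 -m handwheel '[[0.3,0,-0.2,0],[0.3,0,-0.2,0],[0.3,0,-0.2,0],[0.3,0,-0.2,0],[0.3,0,-0.2,0]]'|head -3;python3 -c "
from h import *
print(manip.observe()['joint_pos'].round(3))"
```

```text
t: 15.13
ee_pos: [0.907, 0.208, 0.2956]
eef_rot: [-3.119, -0.107, 0.223]
t: 15.55
ee_pos: [0.914, 0.2029, 0.3213]
eef_rot: [-3.13, -0.147, 0.215]
t: 15.97
ee_pos: [0.9067, 0.2005, 0.3652]
eef_rot: [-3.13, -0.185, 0.215]
[-0.268  1.072  1.168  0.058 -1.154  1.861 -1.568]
```

```bash
for i in 1; do python3 -m handwheel '[[0.3,0,-0.02,0],[0.3,0,-0.02,0],[0.3,0,-0.02,0],[0.3,0,-0.02,0],[0.3,0,-0.02,0]]'|head -3; done; python3 -m handwheel '[[0.3,0,-0.05,0],[0.3,0,-0.05,0],[0.3,0,-0.05,0],[0.3,0,-0.05,0],[0.3,0,-0.05,0]]'|head -3; python3 -m handwheel '[[0.5,0,-0.1,0],[0.5,0,-0.1,0],[0.5,0,-0.1,0],[0.5,0,-0.1,0],[0.5,0,-0.1,0]]'|head -3; python3 -m handwheel '[[0.3,0,-0.1,0],[0.3,0,-0.1,0],[0.3,0,-0.1,0],[0.3,0,-0.1,0],[0.3,0,-0.1,0]]'|head -3
```

```text
t: 16.38
ee_pos: [0.9353, 0.2064, 0.3364]
eef_rot: [-3.13, -0.222, 0.214]
t: 16.8
ee_pos: [0.9521, 0.2101, 0.3342]
eef_rot: [-3.13, -0.263, 0.214]
t: 17.22
ee_pos: [0.9643, 0.2124, 0.3415]
eef_rot: [-3.13, -0.304, 0.213]
t: 17.63
ee_pos: [0.9659, 0.2123, 0.3708]
eef_rot: [-3.129, -0.345, 0.213]
```

```bash
python3 -m handwheel '[[0.3,0,-0.05,0],[0.3,0,-0.05,0],[0.3,0,-0.05,0],[0.3,0,-0.05,0],[0.3,0,-0.05,0]]'|head -3; python3 -m handwheel '[[0.3,0,-0.05,0],[0.3,0,-0.05,0],[0.3,0,-0.05,0],[0.3,0,-0.05,0],[0.3,0,-0.05,0]]'|head -3; python3 -m handwheel '[[0.3,0,-0.02,0],[0.3,0,-0.02,0],[0.3,0,-0.02,0],[0.3,0,-0.02,0],[0.3,0,-0.02,0]]'|head -3; python3 -m handwheel '[[0.3,0,0,0],[0.3,0,0,0],[0.3,0,0,0],[0.3,0,0,0],[0.3,0,0,0]]'|head -3;  python3 -m handwheel '[[0.3,0,0,0],[0.3,0,0,0],[0.3,0,0,0],[0.3,0,0,0],[0.3,0,0,0]]'|head -3
python3 - <<'E'
from h import *
s=manip.observe();print(s['joint_pos'].round(3))
r=R.from_euler("xyz",s["eef_rot"]);print(r.as_matrix().round(3))
# TCP for tip edge: gauge approach point 120 mm in front/above wheel
go(g(-100,75,200))
E
```

```text
t: 18.05
ee_pos: [0.9769, 0.2144, 0.379]
eef_rot: [-3.129, -0.384, 0.212]
t: 18.47
ee_pos: [0.9854, 0.216, 0.3937]
eef_rot: [-3.129, -0.425, 0.212]
t: 18.88
ee_pos: [0.9985, 0.2187, 0.3993]
eef_rot: [-3.129, -0.466, 0.211]
t: 19.3
ee_pos: [1.0133, 0.2218, 0.402]
eef_rot: [-3.128, -0.506, 0.21]
t: 19.72
ee_pos: [1.0248, 0.2243, 0.411]
eef_rot: [-3.128, -0.547, 0.21]
[-0.266  1.074  1.215  0.058 -1.203  1.499 -1.566]
[[ 0.835  0.215  0.506]
 [ 0.178 -0.977  0.122]
 [ 0.521 -0.012 -0.854]]
t 19.72 pos [1.0248 0.2243 0.411 ] rot [-179.2  -31.4   12. ] F [0.3 0.2 0.6] w 0.0006 gf 0.0
tool delta [-0.6904  0.221  -0.1768] n 0.746
```

```bash
python3 n.py $(python3 -c "
from h import *
print(*g(-70,75,230))")
python3 -m handwheel '[[-0.038,0.012,-0.006,0],[-0.076,0.024,-0.012,0],[-0.114,0.036,-0.018,0],[-0.152,0.048,-0.024,0],[-0.19,0.06,-0.03,0]]' >/dev/null; python3 n.py $(python3 -c "
from h import *
print(*g(-70,75,230))")
```

```text
t 19.72 pos [1.0248 0.2243 0.411 ] rot [-179.2  -31.4   12. ] F [0.3 0.2 0.6] w 0.0006 gf 0.0
tool delta [-0.6492  0.22   -0.1868] n 0.71 
t 20.13 pos [0.9315 0.1674 0.3722] rot [-179.3  -31.4   12.2] F [ 0.8 -0.5  2.7] w 0.0005 gf 0.0
tool delta [-0.5414  0.1825 -0.1662] n 0.595
```

```bash
cat > w.sh <<'E'
python3 n.py $(python3 -c "
from h import *
print(*g($1,$2,$3))")
E
python3 -m handwheel '[[-0.037,0.012,-0.011,0],[-0.074,0.025,-0.022,0],[-0.111,0.037,-0.033,0],[-0.148,0.05,-0.044,0],[-0.185,0.062,-0.055,0]]' >/dev/null; sh w.sh -70 75 230;python3 -m handwheel '[[-0.037,0.012,-0.011,0],[-0.074,0.025,-0.022,0],[-0.111,0.037,-0.033,0],[-0.148,0.05,-0.044,0],[-0.185,0.062,-0.055,0]]' >/dev/null; sh w.sh -70 75 230
```

```text
t 20.55 pos [0.7617 0.0661 0.3213] rot [-179.2  -31.3   12.1] F [ 0.  -0.   3.2] w 0.0002 gf 0.0
tool delta [-0.355   0.1206 -0.1105] n 0.391 
t 20.97 pos [ 0.6223 -0.0159  0.2823] rot [-178.8  -31.6   12.1] F [ 0.9 -0.7 -0.2] w 0.0008 gf 0.0
tool delta [-0.2032  0.0698 -0.065 ] n 0.224
```

```bash
python3 -m handwheel '[[-0.037,0.012,-0.011,0],[-0.074,0.025,-0.022,0],[-0.111,0.037,-0.033,0],[-0.148,0.05,-0.044,0],[-0.185,0.062,-0.055,0]]' >/dev/null; sh w.sh -70 75 180
python3 -c "
from h import *
print(manip.observe()['joint_pos'].round(3))"
```

```text
t 21.38 pos [ 0.5461 -0.0636  0.2628] rot [-178.9  -31.5   11.9] F [ 0.4 -0.2  0.3] w 0.0005 gf 0.0
tool delta [-0.147   0.0409  0.0063] n 0.153 
[-0.28  -0.301  0.418  2.099 -0.115  0.81  -1.147]
```

```bash
sh w.sh 20 -60 230; sh w.sh -70 -60 160
```

```text
t 21.38 pos [ 0.5461 -0.0636  0.2628] rot [-178.9  -31.5   11.9] F [ 0.4 -0.2  0.3] w 0.0005 gf 0.0
tool delta [-0.0404  0.173   0.0104] n 0.178 
t 21.38 pos [ 0.5461 -0.0636  0.2628] rot [-178.9  -31.5   11.9] F [ 0.4 -0.2  0.3] w 0.0005 gf 0.0
tool delta [-0.1537  0.1761  0.023 ] n 0.235
```

```bash
python3 -m handwheel '[[-0.008,0.035,0.002,0],[-0.016,0.07,0.004,0],[-0.024,0.105,0.006,0],[-0.032,0.140,0.008,0],[-0.04,0.173,0.010,0]]' >/dev/null; sh w.sh -70 -60 170
python3 -c "
from h import *
print(manip.observe()['joint_pos'].round(3))"
```

```text
t 21.80 pos [ 0.5561 -0.2402  0.2315] rot [-179.   -31.6   11.9] F [ 1.1  0.2 -0.9] w 0.0009 gf 0.0
tool delta [-0.1094  0.001   0.0049] n 0.109 
[-0.303 -0.08   0.875  1.979 -0.442  0.872 -0.548]
```

```bash
python3 -m handwheel '[[-0.03,0,0.002,0],[-0.06,0,0.004,0],[-0.09,0.001,0.005,0],[-0.109,0.001,0.005,0],[-0.109,0.001,0.005,0]]' >/dev/null; sh w.sh -62 75 140
python3 -c "
from h import *
print(manip.observe()['joint_pos'].round(3))"
```

```text
t 22.22 pos [ 0.4644 -0.2577  0.1669] rot [-178.6  -31.3   11.6] F [-0.1  0.4  0.6] w 0.0005 gf 0.0
tool delta [-0.0092 -0.1319  0.029 ] n 0.135 
[-0.239 -0.199  0.932  2.17  -0.396  0.802 -0.417]
```

```bash
python3 -m handwheel '[[-0.002,-0.026,0.006,0],[-0.004,-0.052,0.012,0],[-0.006,-0.079,0.018,0],[-0.008,-0.106,0.024,0],[-0.009,-0.131,0.029,0]]' >/dev/null; sh w.sh -62 75 140
python3 -c "
from h import *
print(manip.observe()['joint_pos'].round(3))"
```

```text
t 22.63 pos [ 0.4489 -0.1327  0.1449] rot [-178.9  -31.6   12.2] F [ 0.1 -0.   0.1] w 0.0005 gf 0.0
tool delta [-0.0062 -0.007   0.002 ] n 0.01 
[ 0.224 -0.301  0.25   2.364 -0.451  0.695 -0.58 ]
```

```bash
sh w.sh -19 87 112
python3 - <<'E'
from h import *
s=manip.snapshot("scene");w=manip.snapshot("wrist");go(g(-19,87,112))
gx=lambda *p:np.round(proj("wrist",g(*p)),1)
print(gx(-20,75,85),gx(-20,-22,63),gx(-8,75,130))
cv2.imwrite("pics/p4.png",np.hstack([cv2.resize(s[110:235,165:305],(420,375),interpolation=2),cv2.resize(w,(375,281))[0:281].repeat(1,0) if 0 else cv2.copyMakeBorder(cv2.resize(w,(375,281)),0,94,0,0,0)]))
E
```

```text
t 22.63 pos [ 0.4489 -0.1327  0.1449] rot [-178.9  -31.6   12.2] F [ 0.1 -0.   0.1] w 0.0005 gf 0.0
tool delta [ 0.0154 -0.0193  0.0484] n 0.054 
t 22.73 pos [ 0.4482 -0.1332  0.1443] rot [-179.1  -31.4   12.3] F [-0.1 -0.7 -0.5] w 0.0003 gf 0.0
tool delta [ 0.0166 -0.0197  0.0483] n 0.055 
[247.1 205.5] [350.9 208.2] [244.4 176.2]
```

View pics/p4.png

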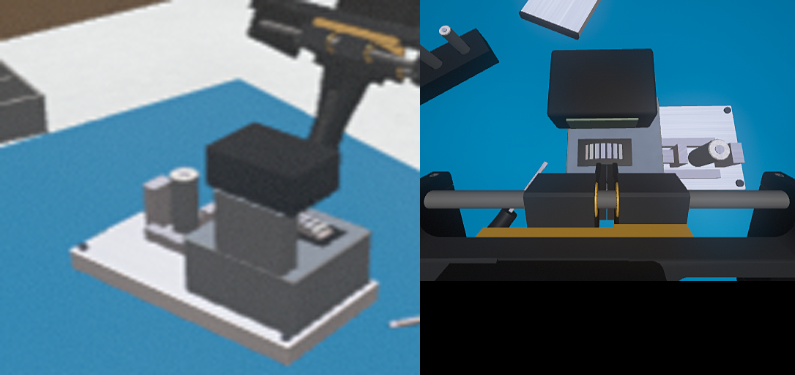

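The scene view shows the tool leaning in from the front and clear of the head. The wrist view shows the wheel at about (253,206), 5 px (2–3 mm) toward −y of the prediction, with narrow closed fingertips in front of it.

```bash
sh w.sh -20 80 110
python3 -m handwheel '[[0.003,-0.002,0.010,0],[0.006,-0.005,0.020,0],[0.010,-0.008,0.032,0],[0.014,-0.012,0.044,0],[0.014,-0.012,0.048,0]]' |grep -E "ee_pos|contact"; python3 -m handwheel '[[0,0,0,0],[0,0,0,0],[0,0,0,0],[0,0,0,0],[0,0,0,0]]'|grep -E "ee_pos|contact"; sh w.sh -20 80 100
```

```text
t 22.73 pos [ 0.4482 -0.1332  0.1443] rot [-179.1  -31.4   12.3] F [-0.1 -0.7 -0.5] w 0.0003 gf 0.0
tool delta [ 0.0149 -0.0126  0.0495] n 0.053 
ee_pos: [0.4841, -0.1157, 0.1113]
contact_force: [-0.5, 0.5, -0.0]
ee_pos: [0.4828, -0.1165, 0.1124]
contact_force: [-0.4, 0.7, -0.6]
t 23.57 pos [ 0.4828 -0.1165  0.1124] rot [-179.   -31.6   12. ] F [-0.4  0.7 -0.6] w 0.0010 gf 0.0
tool delta [-0.0057 -0.0044  0.0112] n 0.013
```

```bash
python3 -m handwheel '[[-0.001,-0.001,0.002,0],[-0.002,-0.002,0.004,0],[-0.003,-0.003,0.005,0],[-0.004,-0.004,0.006,0],[-0.004,-0.004,0.007,0]]' |grep -E "ee_pos|contact"; python3 -m handwheel '[[-0.0005,0,0.0009,0],[-0.001,0,0.0017,0],[-0.0015,0,0.0026,0],[-0.002,0,0.0034,0],[-0.002,0,0.0034,0]]'|grep -E "ee_pos|contact"; sh w.sh -20 80 100
```

```text
ee_pos: [0.4816, -0.1118, 0.1034]
contact_force: [0.7, 0.1, -0.3]
ee_pos: [0.482, -0.112, 0.0997]
contact_force: [-0.0, -0.4, 0.1]
t 24.40 pos [ 0.482  -0.112   0.0997] rot [-179.   -31.6   12. ] F [-0.  -0.4  0.1] w 0.0004 gf 0.1
tool delta [0.0009 0.0001 0.0002] n 0.001
```

```bash
python3 -m handwheel '[[-0.0005,0,0.0009,0],[-0.001,0,0.0017,0],[-0.001,0,0.0017,0],[-0.001,0,0.0017,0],[-0.001,0,0.0017,0]]'|grep -E "ee_pos|contact";python3 -m handwheel '[[-0.0005,0,0.0009,0],[-0.0005,0,0.0009,0],[-0.0005,0,0.0009,0],[-0.0005,0,0.0009,0],[-0.0005,0,0.0009,0]]'|grep -E "ee_pos|contact"
```

```text
ee_pos: [0.4824, -0.112, 0.0986]
contact_force: [-3.9, -0.3, 4.8]
ee_pos: [0.4827, -0.1121, 0.0982]
contact_force: [-6.6, -0.3, 11.1]
```

```bash
python3 -m handwheel '[[0.0002,0.002,-0.0004,0],[0.0002,0.0055,-0.0004,0],[0.0002,0.009,-0.0004,0],[0.0002,0.0125,-0.0004,0],[0.0002,0.016,-0.0004,0]]'|grep -E "ee_pos|contact"; sh w.sh -20 64 98
python3 - <<'E'
from h import *
t=manip.snapshot("top");w=manip.snapshot("wrist");cv2.imwrite("pics/w5.png",w)
a=cv2.imread("pics/w3.png")
cv2.imwrite("pics/p5.png",cv2.resize(w[170:270,180:420],None,fx=3,fy=3,interpolation=2))
E
```

```text
ee_pos: [0.4862, -0.1279, 0.098]
contact_force: [-0.6, 0.5, 2.8]
t 25.65 pos [ 0.4862 -0.1279  0.098 ] rot [-179.   -31.7   12. ] F [-0.6  0.5  2.8] w 0.0005 gf 1.4
tool delta [ 0.0004 -0.0004  0.0003] n 0.001
```

View pics/p5.png

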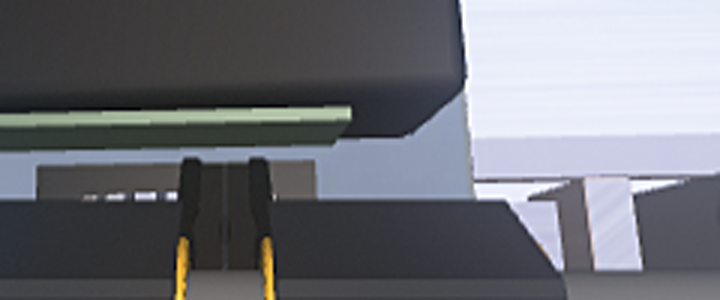

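The crop shows the closed fingertips on the wheel's slot at (225,190) and the jaw plate beside the cell at about (585–640, 180–270). I'll convert that to jaw travel.

```bash
python3 - <<'E'
from h import *
f=lambda *p:np.round((proj("wrist",g(*p))-np.array([180,170]))*3)
for j in(0,7,14,21,36): print(j,[f(x,-23-j+d,63).tolist() for d in(0,12) for x in(-7,-33)])
print("cell base/top left", f(-20,-47,20),f(-20,-47,85),f(-20,-60,85))
E
```

```text
0 [[570.0, 176.0], [584.0, 282.0], [522.0, 177.0], [535.0, 284.0]]
7 [[598.0, 175.0], [613.0, 282.0], [550.0, 176.0], [564.0, 283.0]]
14 [[626.0, 174.0], [642.0, 281.0], [578.0, 175.0], [593.0, 282.0]]
21 [[654.0, 173.0], [671.0, 280.0], [606.0, 175.0], [622.0, 281.0]]
36 [[714.0, 172.0], [733.0, 279.0], [666.0, 173.0], [683.0, 280.0]]
cell base/top left [599. 236.] [726. 219.] [785. 217.]
```

```bash
python3 -m handwheel '[[0.0026,0,-0.0043,0],[0.0026,-0.008,-0.0043,0],[0.0026,-0.016,-0.0043,0],[0.0010,-0.016,-0.0018,0],[-0.0002,-0.016,0.0003,0]]'|grep -E "ee_pos|contact"; python3 -m handwheel '[[0,0,0,0],[0,0.004,0,0],[0,0.008,0,0],[0,0.012,0,0],[0,0.016,0,0]]'|grep -E "ee_pos|contact"
```

```text
ee_pos: [0.4824, -0.1113, 0.0977]
contact_force: [-11.9, 0.9, 20.4]
ee_pos: [0.4863, -0.1286, 0.0977]
contact_force: [-1.8, 0.4, 3.6]
```

```bash
sh w.sh -20 64 98; python3 -m handwheel '[[0.0026,0,-0.0043,0],[0.0026,-0.008,-0.0043,0],[0.0026,-0.016,-0.0043,0],[0.0010,-0.016,-0.0018,0],[-0.0002,-0.016,0.0003,0]]'|grep -E "ee_pos|contact"; python3 -m handwheel '[[0,0,0,0],[0,0.004,0,0],[0,0.008,0,0],[0,0.012,0,0],[0,0.016,0,0]]'|grep -E "ee_pos|contact"
python3 - <<'E'
from h import *
w=manip.snapshot("wrist");cv2.imwrite("pics/w6.png",w)
cv2.imwrite("pics/p6.png",cv2.resize(w[170:270,180:420],None,fx=3,fy=3,interpolation=2))
E
```

```text
t 26.58 pos [ 0.4863 -0.1286  0.0977] rot [-179.1  -31.7   12. ] F [-1.8  0.4  3.6] w 0.0003 gf 1.9
tool delta [ 0.0006 -0.0011  0.0001] n 0.001 
ee_pos: [0.4826, -0.1116, 0.0976]
contact_force: [-13.5, 1.8, 23.0]
ee_pos: [0.4865, -0.1288, 0.0976]
contact_force: [-1.3, 0.5, 5.4]
```

View pics/p6.png

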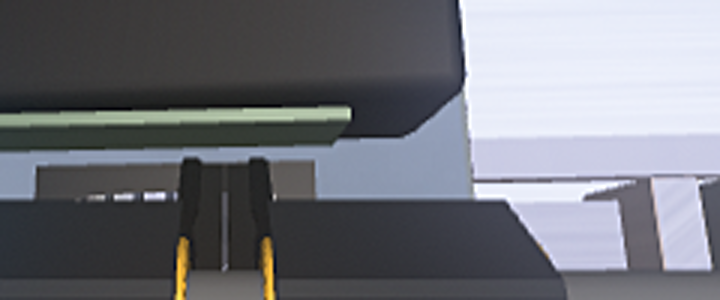

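The jaw's rear edge moved from column 583 to 648, about 15 mm, so roughly 6–9 mm remains. Next stroke with a lighter touch.

```bash
python3 -m handwheel '[[0.0026,0,-0.0043,0],[0.0026,-0.008,-0.0043,0],[0.0026,-0.016,-0.0043,0],[0.0010,-0.016,-0.0018,0],[0.0004,-0.016,-0.0006,0]]'|grep -E "ee_pos|contact"; python3 -m handwheel '[[0,0.003,0,0],[-0.0001,0.006,0.0002,0],[-0.0002,0.009,0.0004,0],[-0.0004,0.012,0.0006,0],[-0.0004,0.016,0.0006,0]]'|grep -E "ee_pos|contact"; sh w.sh -20 64 98
python3 -m handwheel '[[0.0026,0,-0.0043,0],[0.0026,-0.008,-0.0043,0],[0.0026,-0.016,-0.0043,0],[0.0010,-0.016,-0.0018,0],[0.0004,-0.016,-0.0006,0]]'|grep -E "ee_pos|contact"; python3 -m handwheel '[[0,0.002,0,0],[-0.0001,0.003,0.0002,0],[-0.0002,0.004,0.0003,0],[-0.0002,0.005,0.0003,0],[-0.0002,0.006,0.0003,0]]'|grep -E "ee_pos|contact"
python3 - <<'E'
from h import *
w=manip.snapshot("wrist");cv2.imwrite("pics/w7.png",w)
a=cv2.imread("pics/w6.png")[220:240,360:440]
print(a[10,:,1].tolist());print(w[230,360:440,1].tolist());print(w[250,360:440,1].tolist())
E
```

```text
ee_pos: [0.4823, -0.1113, 0.0978]
contact_force: [-9.0, 0.8, 15.7]
ee_pos: [0.4866, -0.126, 0.0979]
contact_force: [0.2, 3.2, 6.9]
t 28.30 pos [ 0.4866 -0.126   0.0979] rot [-178.8  -31.7   12.1] F [0.2 3.2 6.9] w 0.0005 gf 3.0
tool delta [-0.0002  0.0014 -0.0002] n 0.001 
ee_pos: [0.4822, -0.1112, 0.0978]
contact_force: [-9.0, 3.7, 16.3]
ee_pos: [0.4836, -0.1141, 0.0981]
contact_force: [-5.6, 9.5, 15.2]
[107, 107, 107, 106, 149, 147, 147, 148, 148, 146, 148, 148, 149, 149, 149, 150, 148, 193, 190, 190, 191, 190, 191, 193, 191, 195, 199, 203, 206, 210, 166, 171, 97, 100, 100, 98, 93, 205, 216, 213, 214, 213, 212, 213, 213, 210, 208, 207, 205, 207, 211, 214, 207, 251, 206, 174, 178, 144, 121, 101, 87, 104, 85, 87, 88, 88, 88, 87, 89, 89, 89, 90, 89, 86, 79, 123, 171, 179, 228, 232]
[148, 145, 142, 142, 142, 143, 143, 143, 143, 144, 144, 144, 144, 144, 145, 146, 128, 129, 128, 127, 125, 126, 126, 125, 125, 125, 126, 126, 126, 126, 127, 127, 127, 128, 113, 113, 114, 114, 111, 110, 111, 110, 110, 110, 109, 110, 110, 111, 110, 111, 112, 113, 98, 101, 102, 102, 101, 105, 108, 111, 115, 115, 115, 113, 104, 171, 201, 199, 201, 204, 204, 200, 205, 206, 202, 200, 200, 201, 174, 181]
[155, 141, 205, 198, 195, 195, 195, 195, 196, 196, 195, 196, 196, 197, 196, 197, 195, 197, 197, 196, 197, 197, 197, 197, 196, 196, 196, 197, 197, 197, 196, 197, 197, 197, 197, 195, 196, 197, 197, 196, 197, 196, 196, 196, 196, 196, 198, 197, 197, 196, 196, 197, 201, 213, 85, 99, 102, 102, 103, 103, 103, 104, 104, 102, 103, 103, 100, 84, 191, 212, 211, 204, 205, 208, 206, 203, 201, 202, 202, 204]
```

Drag resistance has jumped to about 9.5 N with the wheel stalled, so the jaw has closed on the cell. I'll lift off, back away and check.

```bash
python3 -m handwheel '[[0.0015,0,-0.0025,0],[0.003,0,-0.005,0],[0.002,0,-0.015,0],[0,0,-0.03,0],[-0.01,0,-0.045,0]]'|grep -E "ee_pos|contact|eef"; python3 -m handwheel '[[0,0,0,0],[0,0,0,0],[0,0,0,0],[0,0,0,0],[0,0,0,0]]'|grep -E "ee_pos|contact"
python3 - <<'E'
from h import *
w=manip.snapshot("wrist");s=manip.snapshot("scene");t=manip.snapshot("top")
cv2.imwrite("pics/w8.png",w)
b=lambda im,h=360:cv2.resize(im,(int(im.shape[1]*h/im.shape[0]),h),interpolation=2)
cv2.imwrite("pics/p8.png",np.hstack([b(w[150:270,280:420]),b(s[160:210,185:250],300 if 0 else 360)[:, :370]]))
f=lambda *p:np.round((proj("wrist",g(*p))-np.array([280,150]))*3)
print(f(-20,-59,63),f(-20,-60,85))
E
```

```text
ee_pos: [0.4524, -0.1261, 0.1304]
eef_rot: [-3.126, -0.551, 0.21]
contact_force: [1.2, -0.9, 0.7]
ee_pos: [0.4521, -0.125, 0.1293]
contact_force: [-0.1, -0.0, 0.1]
[381. 180.] [428. 164.]
```

View pics/p8.png

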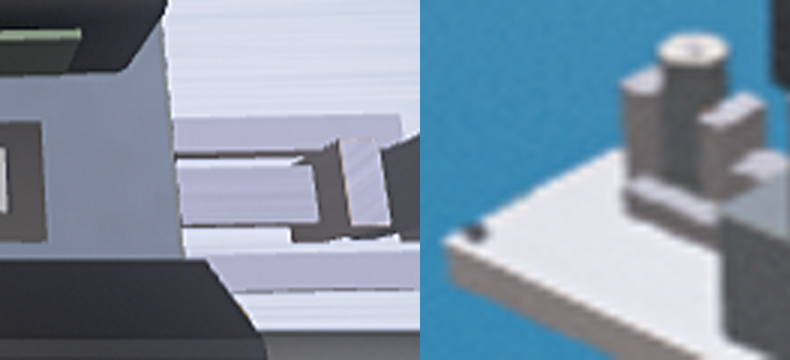

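The jaw, cell and anvil stand face to face with no visible gap. The jaw's front edge is at about column 385, against 381 predicted for 36 mm of travel. The arm is clear, so I'm handing in.

```bash
python3 -c "
from plant import manip
print(manip.observe()['t']); print(manip.job_done())"
```

```text
30.1667
the job is handed in; nothing more can be done
None
```

The fat cell stands upright in the gauge, clamped between jaw and anvil by the thumbwheel with no gap visible in the final pictures; I handed the job in at 30.2 s with the arm clear.

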